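# Weigh two sample cans against each other and seat the heavier

### The arm

A 7-joint arm with a two-finger parallel gripper is mounted at the origin on a cart in front of the work surface, level with it; the furniture and walls round the work are solid. World frame = base frame: x ahead of the robot, y to its left, z up, the work surface at z = 0. Lengths are in m, angles in degrees, forces in N, time in s.
With the tool pointing down it reaches from about 0.35 to 0.9 m from the base axis. Payload 19.9 kg.
Tool frame: the origin (TCP) lies midway between the tips of the shut fingers; the grasp point (between the pads) lies 19 mm behind it (r.grip_depth is the distance from the TCP to the grasp point, in m); z points along the fingers, y is the line along which they close (so a half turn about z gives the same grasp; the last joint's range is limited). The gripper opens to 94 mm and grips with 3 to 60 N. Pads are 16 mm wide; open, the fingers measure 119 mm over their backs; the gripper's body (75 mm by 177 mm) begins 78 mm behind the grasp point.
Start: joints at [-67.58, 23.915, -0.59, 92.452, 0.269, 63.638, -3.037], TCP at [0.262, 0.567, 0.205] pointing down, gripper open.
Joint ranges: [-161.28, 161.28], [-22.2, 115.67], [-73.04, 71.86], [3.21, 147.25], [-68.34, 248.33], [10.77, 114.83], [-161.83, 161.83]. Speed limits (degrees/s): [108.29, 108.29, 136.94, 136.94, 172.46, 172.46, 172.46].

### API

Orientations are given as [roll, pitch, yaw] about the fixed x, y, z axes, in that order (R = Rz(yaw) Ry(pitch) Rx(roll)).
In Python, from plant import r gives the robot as it stands.
- The arm moves only by the tool apply_moves, never from a script. Its argument "targets" is a list of rows, each an object with "delta_rot": the turn, a rotation vector about the tool's x, y, z in rad, a list of three; "translation": the shift along the tool's x, y, z in cm, a list of three; "gripper": the finger opening in cm, from 0 to 9.4. A call has exactly 8 rows; each row shifts and turns the commanded pose from where the row before left it, along the tool's axes as they then stand; what a row does not reach is not made up. A row lasts 1/10 s, in which the tool goes at most 50 mm and 8.59 degrees, less where a joint would pass 70% of its speed; a pose out of reach is approached as far as the arm can. A call with a gripper value outside its range is refused whole. The fingers move at their own pace and stop on an object; "newtons" is the grip in N (left out, the last holds). Time passes only in rows, so rows that do not move let the fingers close, or fill a call up. It gives the time, the measured TCP pose, the force, the opening and the grip force at its end, in the units of the state.
- r.observe(): the state, without advancing time (a new reading comes with each control period).
- r.capture(name): name is "scene" or "side" or "wrist"; returns a dict with "image" (400x640x3 uint8, blue, green, red), "intrinsics" (3x3 intrinsics, pixels), "R" (3x3) and "t" (3): a world point X has camera coordinates R X + t; the wrist camera has in their place "hand_eye" (4x4, takes a point from camera to tool coordinates, whose origin is the TCP and whose axes are the flange's). Camera axes: x right, y down, z forward; pixel columns grow to the right and rows downward; lengths in m; the calibration is good to about 2 mm. A picture is of the moment at which its call begins: read the wrist's pose just before it. There is no depth.
- r.sign_off(): hands the job in; it is judged then, once.
Trained networks look in the newest picture that a camera, given by its name, has taken for a name from the list of things; names that differ only in an ending like _2 or _b are one class to them, and where a whole thing is asked for, a point or a joint stands for the part that bears it (a point fixed in the world has none). Each returns a list of dicts, best first, with "score" (0 to 1); they miss things now and then, are a little off and sometimes report something else, mostly with a low value. They report only what shows in the picture. A call takes as long as a camera call.
- r.find_in(camera, target): "position" ([row, column] in pixels, amid what is visible of it).
- r.pinpoint(camera, target): "position" ([row, column] in pixels: a listed point, or the origin of a listed thing).
The state is a dict: "time_s": time; "joint_pos": joint angles; "joint_vel": joint speeds; "joint_torque": joint torques, N m; "ee_pos": TCP position; "ee_rot": TCP orientation; "ft_force": force on the tool from outside, world axes, zero at the start; "torque": the same for the moment, N m; "width": opening from 0.0 (shut) to 1.0 (fully open); "finger_force": force on a finger pad.
Only numpy, scipy, OpenCV 4.12 (cv2) and the standard library are available. Lean on these libraries where they do the work, as an engineer would, in place of code of your own. Each camera call takes 0.05 s, during which the arm holds its last target. There are 200 camera calls.

### The job

Two identical closed sample cans hold specimens of different weight. Set one in the middle of each pan of the equal-arm balance, let go and let it settle to see which is heavier; then stand that one in the bore of the blue carrier and press it down until its stiff seat is fully home on its hidden stop, keeping a firm 15 N or so on it for half a second (never more than 22 N) before letting go. Leave the lighter can on its pan, be gentle with the pans, and do not shift the vial, the pot or the beaker.

Things in the scene. Friction and masses are not known exactly. Their poses are not given: they have to be found in the camera images.
- can_1: upright closed aluminium can, black lid, orange band, 40 mm diameter (lid 37 mm), 90 mm high; hidden loose contents, total 80 to 175 g; one can is at least 40 g heavier than the other, which one changes. Origin: centre of its underside, z up. Grip it across the diameter, e.g. 70 mm above its underside
- can_2: the second can, identical in looks and size to can_1. Origin: centre of its underside, z up
- pan_left: left (+y side of the balance) steel pan, 92 mm across its rim, floor flat over the middle 70 mm, rim 3 mm above the floor. Origin: centre of the pan's floor, z up; about 82 mm above the worktop when level. Stays level and moves 10 mm up or down at a light touch, to a stop; then only its rubber mount gives, 4 N per mm. Keep any force on it below 15 N
- pan_right: right pan, the same as the left, 220 mm from it on the other end of the beam; it rises as the left one sinks. Mind that fingers which swing forward as they close drag a can down on its pan
- pan_scale: the balance: white base 110 x 320 x 30 mm with the beam along its y axis, posts to 65 mm; fixed to the worktop. Origin: centre of its underside. Pans at y = +110 and -110 mm in its frame
- beam (a joint): tilt of the balance beam, rad: 0 level, +0.09 right pan fully down, -0.09 left pan fully down
- carrier: fixed carrier: blue block 100 x 100 x 60 mm on an aluminium plate 130 x 100 x 6 mm, with one vertical bore of 44 mm diameter, 3 mm chamfer, through its middle. Origin: centre of its underside, z up
- bore_mouth (a point): centre of the bore at the top face of the carrier, 60 mm above its underside
- seat (a joint): how far the black seat in the bore is pushed down, m: starts at 0 to 0.004, stop at 0.012, home above 0.0105. It slides stiffly (about 6 N) and stays where left. A hidden screw sets its height: its top face is 33 to 47 mm above the carrier's underside at joint 0, 21 to 35 mm when home. At the stop it meets a stiff rubber bumper, 8 N per mm
- vial: amber glass vial, 23 x 23 x 57 mm, standing; bystander. Origin: centre of its underside
- pot: clear pot with blue crystals and a white cap, 32 x 32 x 58 mm, standing; bystander. Origin: centre of its underside
- beaker: clear beaker, 52 x 58 x 79 mm, standing; bystander. Origin: centre of its underside

How it is judged:
By the outcome, as a careful person would: the job done as asked, in the order asked, and still so for the second after the job is handed in, with the robot touching nothing.
It also fails if it takes over 72 s, if anything falls off the work surface, if the arm or the gripper's body presses on something with over 40 N, if the wrist force passes 120 N, or if a joint passes its speed limit or range.

## Working session

There is one attempt and no reset: what is moved stays moved. The work goes in short steps, Python scripts to look and compute and a tool call to move; the robot and the scene stay as the last step left them, time stands still between calls to the robot, and variables do not carry over. Pictures are saved under pics/ and viewed, at most 10 in all, crops included, and the job is handed in when it is done.

Besides the shell and the picture viewer there is one more tool, called after "Call:" as name(argument=value, ...) on one line, values as JSON. apply_moves: Moves the arm, as the interface text tells. Its arguments: {"type":"object","properties":{"targets":{"type":"array"},"newtons":{"type":"number"}},"required":["targets"]}

```bash
ls; mkdir -p pics; cat > h.py <<'E'
import numpy as np, cv2
from plant import r
def ray(c,px):
    K=np.array(c["intrinsics"]);R=np.array(c["R"]);t=np.array(c["t"])
    d=R.T@np.linalg.solve(K,[px[1],px[0],1.]); return -R.T@t,d
def onz(c,px,z):
    o,d=ray(c,px); return o+d*(z-o[2])/d[2]
def tri(a,b):
    (o1,d1),(o2,d2)=a,b
    A=np.c_[d1,-d2]; s=np.linalg.lstsq(A,o2-o1,rcond=None)[0]
    p,q=o1+s[0]*d1,o2+s[1]*d2; return (p+q)/2,np.linalg.norm(p-q)
E
python3 - <<'E'
from h import *
np.set_printoptions(precision=3,suppress=True)
s=r.observe();print(s)
Z={"can_1":0,"pan_left":.082,"pan_right":.082,"pan_scale":0,"carrier":0,"bore_mouth":.06,"vial":0,"pot":0,"beaker":0}
for n in ("scene","side"):
    c=r.capture(n);cv2.imwrite(f"pics/{n}0.png",c["image"])
    for k in Z:
        for d in r.pinpoint(n,k)[:3]:
            if d["score"]>.2: print(n,k,round(d["score"],2),np.round(d["position"]),onz(c,d["position"],Z[k]))
E
```

```text
pics
{'time_s': 0.0, 'joint_pos': array([-67.582,  23.946,  -0.592,  92.485,   0.268,  63.642,  -3.036]), 'joint_vel': array([ 0.062, -0.011, -0.024, -0.03 ,  0.112,  0.013, -0.028]), 'joint_torque': array([  0.002, -85.127,   0.64 , -42.599,  -0.049,   0.019,   0.   ]), 'ee_pos': array([0.262, 0.567, 0.205]), 'ee_rot': array([-179.929,    0.003,  155.207]), 'ft_force': array([-0.131,  0.495, -0.281]), 'torque': array([-0.029, -0.033,  0.004]), 'finger_force': 0.0, 'width': 1.0018276443976217}
scene can_1 0.82 [324. 370.] [ 0.418 -0.255  0.   ]
scene can_1 0.73 [303. 418.] [ 0.534 -0.304  0.   ]
scene can_1 0.55 [225. 366.] [ 0.622 -0.071  0.   ]
scene pan_left 0.69 [186. 297.] [0.544 0.107 0.082]
scene pan_right 0.84 [228. 362.] [ 0.558 -0.104  0.082]
scene pan_scale 0.62 [226. 325.] [0.545 0.006 0.   ]
scene carrier 0.95 [177. 241.] [0.503 0.307 0.   ]
scene bore_mouth 0.85 [166. 236.] [0.49  0.303 0.06 ]
scene vial 0.65 [187. 337.] [0.672 0.079 0.   ]
scene pot 0.46 [217. 394.] [ 0.697 -0.109  0.   ]
scene beaker 0.78 [163. 303.] [0.67  0.218 0.   ]
side can_1 0.77 [282. 400.] [ 0.54  -0.304  0.   ]
side can_1 0.64 [287. 338.] [ 0.421 -0.245  0.   ]
side pan_left 0.6 [185. 296.] [0.535 0.095 0.082]
side pan_right 0.66 [209. 350.] [ 0.564 -0.101  0.082]
side pan_scale 0.89 [225. 322.] [ 0.553 -0.005  0.   ]
side carrier 0.93 [192. 250.] [0.496 0.292 0.   ]
side bore_mouth 0.86 [175. 251.] [0.497 0.285 0.06 ]
side vial 0.45 [205. 340.] [0.669 0.073 0.   ]
side pot 0.71 [226. 392.] [ 0.705 -0.106  0.   ]
side beaker 0.75 [187. 307.] [0.664 0.234 0.   ]
```

View picture.

View pics/scene0.png

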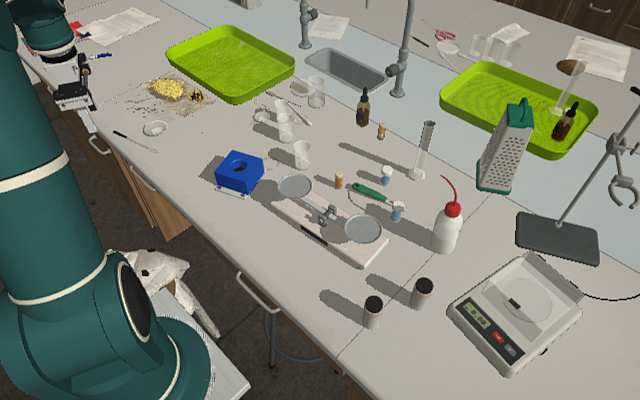

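View pics/side0.png

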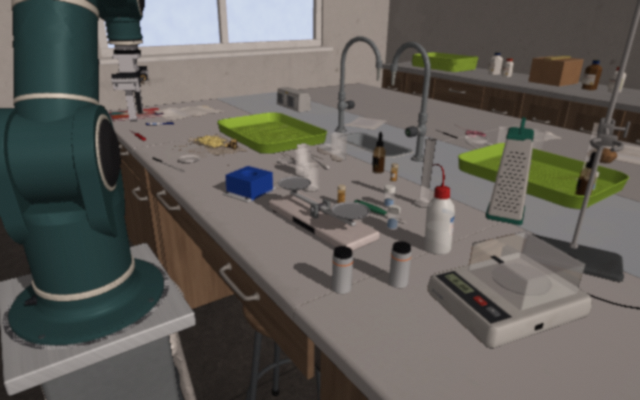

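```bash
cat >> h.py <<'E'
np.set_printoptions(precision=3,suppress=True)
from scipy.spatial.transform import Rotation as Ro
def wcap(tag=None):
    s=r.observe(); c=r.capture("wrist")
    T=np.eye(4);T[:3,:3]=Ro.from_euler("xyz",s["ee_rot"],degrees=True).as_matrix();T[:3,3]=s["ee_pos"]
    C=np.linalg.inv(T@np.array(c["hand_eye"])); c["R"]=C[:3,:3];c["t"]=C[:3,3]
    if tag: cv2.imwrite(f"pics/{tag}.png",c["image"])
    return s,c
E
python3 - <<'E'
from h import *
s,c=wcap(); print(np.array(c["hand_eye"]),np.array(c["intrinsics"]),r.grip_depth)
print("cam centre world",-c["R"].T@c["t"],"fwd",c["R"][2])
a=r.capture("scene");b=r.capture("side")
print("bottle base",onz(a,(250,443),0),onz(b,(250,438),0),"spout",tri(ray(a,(177,442)),ray(b,(166,443))),"cap",tri(ray(a,(205,454)),ray(b,(190,441))))
p=np.array([.262,.567,.205]);g=np.array([.43,.28,.33]);d=(g-p)/8
for k in range(8):
    R=Ro.from_euler("xyz",[180,0,155.2-8.15*k],degrees=True).as_matrix(); print(R.T@d*100)
E
```

```text
[[ 0.    -0.962 -0.273  0.078]
 [ 1.     0.    -0.001  0.   ]
 [ 0.001 -0.273  0.962 -0.18 ]
 [ 0.     0.     0.     1.   ]] [[347.703   0.    318.165]
 [  0.    347.703 195.939]
 [  0.      0.      1.   ]] 0.0188
cam centre world [0.192 0.6   0.385] fwd [ 0.247 -0.115 -0.962]
bottle base [ 0.699 -0.263  0.   ] [ 0.707 -0.257  0.   ] spout (array([ 0.757, -0.189,  0.175]), np.float64(0.021173246108690116)) cap (array([ 0.713, -0.242,  0.147]), np.float64(0.005489736248787858))
[-3.411 -2.376 -1.563]
[-3.713 -1.868 -1.563]
[-3.941 -1.323 -1.563]
[-4.089 -0.751 -1.563]
[-4.154 -0.164 -1.563]
[-4.135  0.427 -1.563]
[-4.033  1.009 -1.562]
[-3.849  1.57  -1.562]
```

Call:
apply_moves(targets=[{"translation":[-3.4,-2.4,-1.5],"delta_rot":[0,0,0.142],"gripper":9.4},{"translation":[-3.7,-1.9,-1.5],"delta_rot":[0,0,0.142],"gripper":9.4},{"translation":[-3.9,-1.3,-1.5],"delta_rot":[0,0,0.142],"gripper":9.4},{"translation":[-4.1,-0.75,-1.5],"delta_rot":[0,0,0.142],"gripper":9.4},{"translation":[-4.15,-0.16,-1.5],"delta_rot":[0,0,0.142],"gripper":9.4},{"translation":[-4.1,0.4,-1.5],"delta_rot":[0,0,0.142],"gripper":9.4},{"translation":[-4.0,1.0,-1.5],"delta_rot":[0,0,0.142],"gripper":9.4},{"translation":[-3.8,1.6,-1.5],"delta_rot":[0,0,0.142],"gripper":9.4}], newtons=15)

```text
time_s: 1.95
ee_pos: [0.43, 0.28, 0.3263]
ee_rot: [180.0, -0.0, 89.8]
ft_force: [1.1, -0.5, 0.4]
width: 1.002
finger_force: 0.0
```

```bash
python3 - <<'E'
from h import *
s,c=wcap("w1"); print(s["ee_pos"],s["ee_rot"],s["ft_force"],s["joint_pos"])
Z={"pan_left":.082,"pan_right":.082,"carrier":0,"bore_mouth":.06,"vial":0,"beaker":0}
for k in Z:
  for d in r.pinpoint("wrist",k)[:2]: print(k,round(d["score"],2),np.round(d["position"]),onz(c,d["position"],Z[k]))
E
```

```text
[0.43  0.28  0.326] [179.987  -0.029  89.785] [ 1.134 -0.512  0.407] [-53.091   6.771  18.335  99.389  -2.227  74.164 -34.483]
pan_left 0.98 [287. 398.] [0.54  0.108 0.082]
carrier 0.72 [138. 364.] [0.497 0.302 0.   ]
vial 0.55 [278. 469.] [0.675 0.076 0.   ]
beaker 0.72 [198. 477.] [0.672 0.212 0.   ]
```

View pics/w1.png

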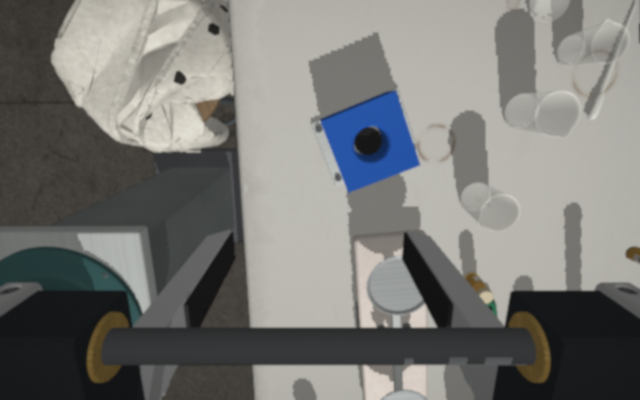

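Call:
apply_moves(targets=[{"translation":[-4.9,0.4,0.5],"delta_rot":[0,0,0],"gripper":9.4},{"translation":[-4.9,0.4,0.5],"delta_rot":[0,0,0],"gripper":9.4},{"translation":[-4.9,0.4,0.5],"delta_rot":[0,0,0],"gripper":9.4},{"translation":[-4.9,0.4,0.5],"delta_rot":[0,0,0],"gripper":9.4},{"translation":[-4.9,0.4,0.5],"delta_rot":[0,0,0],"gripper":9.4},{"translation":[-4.9,0.4,0.5],"delta_rot":[0,0,0],"gripper":9.4},{"translation":[-4.9,0.4,0.5],"delta_rot":[0,0,0],"gripper":9.4},{"translation":[-4.9,0.4,0.5],"delta_rot":[0,0,0],"gripper":9.4}])

```text
time_s: 3.1
ee_pos: [0.4622, -0.1113, 0.2853]
ee_rot: [180.0, -0.0, 90.3]
ft_force: [1.6, -0.0, -0.3]
width: 0.996
finger_force: 0.0
```

```bash
python3 - <<'E'
from h import *
w=cv2.imread("pics/w1.png").astype(int)
m=((w[...,0]>130)&(w[...,2]<90)&(w[...,0]-w[...,1]>50)).astype(np.uint8)
s,c=wcap("w2"); print(s["ee_pos"],s["ee_rot"],s["ft_force"],s["joint_pos"])
Z={"can_1":0,"pan_left":.082,"pan_right":.082}
for k in Z:
  for d in r.pinpoint("wrist",k)[:3]: print(k,round(d["score"],2),np.round(d["position"]),onz(c,d["position"],Z[k]))
# w1 camera
T=np.eye(4);T[:3,:3]=Ro.from_euler("xyz",[179.987,-.029,89.785],degrees=True).as_matrix();T[:3,3]=[.43,.28,.3263]
C=np.linalg.inv(T@np.array(c["hand_eye"]));c1=dict(intrinsics=c["intrinsics"],R=C[:3,:3],t=C[:3,3])
n,l,st,ce=cv2.connectedComponentsWithStats(m);i=1+np.argmax(st[1:,4]);cn=cv2.findContours((l==i).astype(np.uint8),0,1)[0][0]
P=np.array([onz(c1,(v,u),.06)[:2] for u,v in cn[:,0]],np.float32);print("block",cv2.minAreaRect(P))
g=cv2.cvtColor(w.astype(np.uint8),6);d=(g<45).astype(np.uint8);n,l,st,ce=cv2.connectedComponentsWithStats(d)
i=l[140,368];print("bore",st[i],ce[i],onz(c1,(ce[i][1],ce[i][0]),.06))
E
```

```text
[ 0.462 -0.111  0.285] [179.987  -0.006  90.275] [ 1.622 -0.024 -0.336] [-28.146   4.27   40.394 108.161  -2.98   68.6    13.532]
can_1 0.57 [254. 292.] [ 0.427 -0.253  0.   ]
can_1 0.56 [285. 365.] [ 0.535 -0.303  0.   ]
pan_right 0.7 [171. 404.] [ 0.56  -0.112  0.082]
block ((0.498991459608078, 0.3019992411136627), (0.09877166152000427, 0.0994650349020958), 21.711021423339844)
bore [355 128  33  32 780] [370.817 143.759] [0.499 0.301 0.06 ]
```

View pics/w2.png

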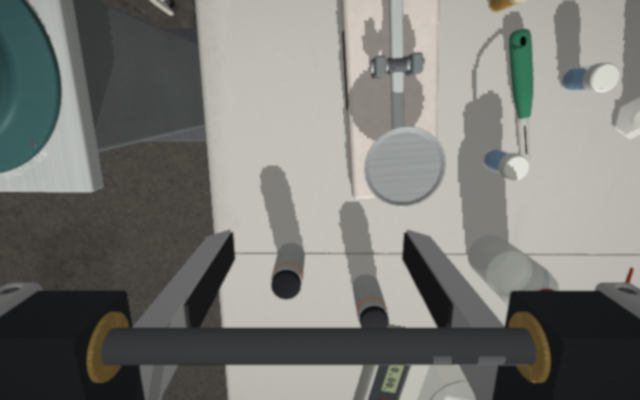

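```bash
python3 - <<'E'
from h import *
c=dict(r.capture("wrist"));s=r.observe();s,c=wcap()
w=cv2.imread("pics/w2.png");g=cv2.cvtColor(w,6)
for n,(v,u) in dict(a=(284,286),b=(315,374)).items():
    b=(g<50).astype(np.uint8);b[327:]=0;k,l,st,ce=cv2.connectedComponentsWithStats(b);i=l[v,u]
    print(n,st[i],ce[i],onz(c,(ce[i][1],ce[i][0]),.09), onz(c,(v,u),.09),"top-edge",onz(c,(st[i][1],u),.09))
print("panR",onz(c,(165.5,404),.083), onz(c,(165.5,364),.085), onz(c,(165.5,444),.085))
E
```

```text
a [273 271  27  27 583] [285.626 283.427] [ 0.425 -0.247  0.09 ] [ 0.426 -0.248  0.09 ] top-edge [ 0.426 -0.23   0.09 ]
b [361 306  26  21 374] [372.976 315.409] [ 0.533 -0.291  0.09 ] [ 0.534 -0.29   0.09 ] top-edge [ 0.533 -0.278  0.09 ]
panR [ 0.559 -0.103  0.083] [ 0.515 -0.103  0.085] [ 0.603 -0.103  0.085]
```

Call:
apply_moves(targets=[{"translation":[-3.4,-0.9,3.4],"delta_rot":[0,0,0],"gripper":9.4},{"translation":[-3.4,-0.9,3.4],"delta_rot":[0,0,0],"gripper":9.4},{"translation":[-3.4,-0.9,3.4],"delta_rot":[0,0,0],"gripper":9.4},{"translation":[-3.4,-1.0,3.4],"delta_rot":[0,0,0],"gripper":9.4},{"translation":[0,0,3.3],"delta_rot":[0,0,0],"gripper":9.4},{"translation":[0,0,3.3],"delta_rot":[0,0,0],"gripper":8},{"translation":[0,0,3.2],"delta_rot":[0,0,0],"gripper":6},{"translation":[0,0,0],"delta_rot":[0,0,0],"gripper":4.6}], newtons=15)

```text
time_s: 4.2
ee_pos: [0.4242, -0.2442, 0.0486]
ee_rot: [-179.7, -0.1, 90.2]
ft_force: [-0.3, -0.6, 1.7]
width: 0.781
finger_force: 0.0
```

Call:
apply_moves(targets=[{"translation":[0,0,0],"delta_rot":[0,0,0],"gripper":3},{"translation":[0,0,0],"delta_rot":[0,0,0],"gripper":3},{"translation":[0,0,0],"delta_rot":[0,0,0],"gripper":3},{"translation":[0,0,0],"delta_rot":[0,0,0],"gripper":3},{"translation":[0,0,0],"delta_rot":[0,0,0],"gripper":3},{"translation":[0,0,0],"delta_rot":[0,0,0],"gripper":3},{"translation":[0,0,-1],"delta_rot":[0,0,0],"gripper":3},{"translation":[0,0,-3],"delta_rot":[0,0,0],"gripper":3}])

```text
time_s: 5.0
ee_pos: [0.4243, -0.246, 0.091]
ee_rot: [-179.8, -0.0, 90.1]
ft_force: [0.4, -0.2, -0.5]
width: 0.434
finger_force: 14.9
```

Call:
apply_moves(targets=[{"translation":[2.5,0.8,-3.3],"delta_rot":[0,0,0],"gripper":3},{"translation":[4.7,1.5,-3.3],"delta_rot":[0,0,0],"gripper":3},{"translation":[4.7,1.5,-2.3],"delta_rot":[0,0,0],"gripper":3},{"translation":[4.7,1.6,-1],"delta_rot":[0,0,0],"gripper":3},{"translation":[4.7,1.6,0],"delta_rot":[0,0,0],"gripper":3},{"translation":[4.7,1.6,0],"delta_rot":[0,0,0],"gripper":3},{"translation":[4.7,1.6,0],"delta_rot":[0,0,0],"gripper":3},{"translation":[4.7,1.5,0],"delta_rot":[0,0,0],"gripper":3}])

```text
time_s: 5.8
ee_pos: [0.5383, 0.098, 0.1841]
ee_rot: [180.0, -0.0, 90.1]
ft_force: [0.5, -1.1, -1.1]
width: 0.431
finger_force: 14.9
```

```bash
python3 - <<'E'
from h import *
s,c=wcap("w3"); print(s["ee_pos"],s["ee_rot"],s["ft_force"],s["torque"],s["joint_pos"])
for n in ("wrist","scene","side"):
  if n!="wrist": c=r.capture(n)
  for k in ("pan_left","pan_right"):
   for d in r.pinpoint(n,k)[:1]: print(n,k,round(d["score"],2),np.round(d["position"]),onz(c,d["position"],.082))
E
```

```text
[0.538 0.098 0.184] [179.972  -0.008  90.105] [ 0.5   -1.083 -1.094] [-0.049  0.014 -0.025] [-43.751  20.234  37.351 105.973 -14.256  58.471  -0.477]
wrist pan_right 0.76 [395. 337.] [ 0.559 -0.111  0.082]
scene pan_left 0.66 [189. 294.] [0.531 0.104 0.082]
scene pan_right 0.65 [228. 366.] [ 0.563 -0.111  0.082]
side pan_left 0.75 [184. 292.] [0.53  0.109 0.082]
side pan_right 0.57 [209. 349.] [ 0.562 -0.1    0.082]
```

View pics/w3.png

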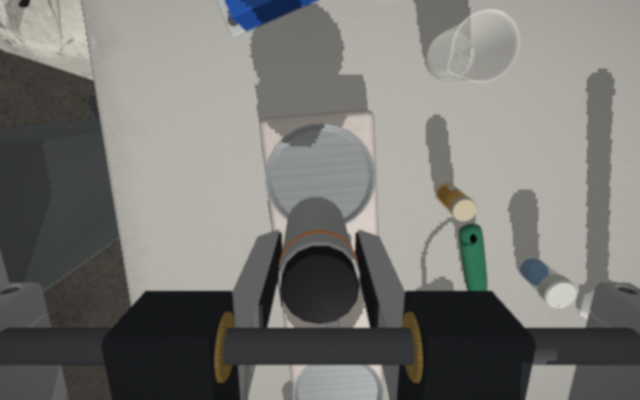

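Call:
apply_moves(targets=[{"translation":[1.3,0.1,2.0],"delta_rot":[0,0,0],"gripper":3},{"translation":[0,0,2.0],"delta_rot":[0,0,0],"gripper":3},{"translation":[0,0,0.7],"delta_rot":[0,0,0],"gripper":3},{"translation":[0,0,0.4],"delta_rot":[0,0,0],"gripper":3},{"translation":[0,0,0.3],"delta_rot":[0,0,0],"gripper":3},{"translation":[0,0,0.3],"delta_rot":[0,0,0],"gripper":3},{"translation":[0,0,0.3],"delta_rot":[0,0,0],"gripper":3},{"translation":[0,0,0],"delta_rot":[0,0,0],"gripper":3}])

```text
time_s: 7.05
ee_pos: [0.5393, 0.1089, 0.1234]
ee_rot: [180.0, -0.0, 90.1]
ft_force: [0.3, -0.4, 2.2]
width: 0.432
finger_force: 14.9
```

```bash
python3 - <<'E'
from h import *
s=r.observe(); print(s["ee_pos"],s["ft_force"],s["torque"])
c=r.capture("side"); i=c["image"][140:260,230:410]; cv2.imwrite("pics/s1.png",cv2.resize(i,None,fx=4,fy=4))
E
```

```text
[0.539 0.109 0.123] [ 0.284 -0.359  2.218] [-0.196 -0.094 -0.07 ]
```

View pics/s1.png

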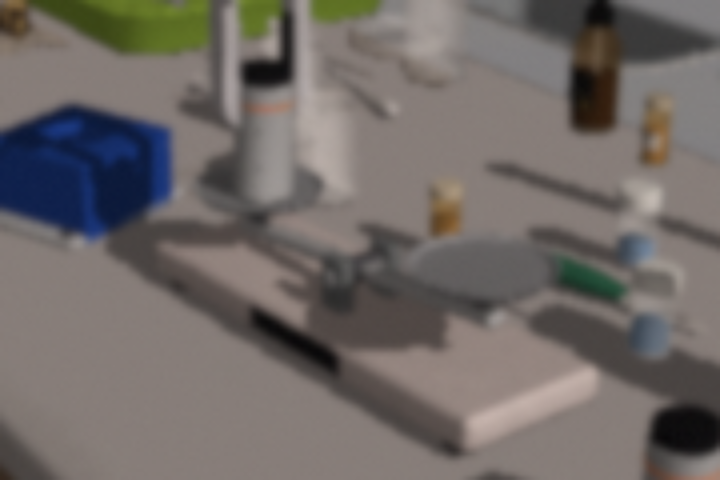

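Call:
apply_moves(targets=[{"translation":[0,0,0],"delta_rot":[0,0,0],"gripper":5},{"translation":[0,0,0],"delta_rot":[0,0,0],"gripper":7},{"translation":[0,0,0],"delta_rot":[0,0,0],"gripper":9},{"translation":[0,0,0],"delta_rot":[0,0,0],"gripper":9},{"translation":[0,0,-2],"delta_rot":[0,0,0],"gripper":9},{"translation":[0,0,-4.5],"delta_rot":[0,0,0],"gripper":9},{"translation":[-3,0,-3],"delta_rot":[0,0,0],"gripper":9},{"translation":[-4.9,0,0],"delta_rot":[0,0,0],"gripper":9}])

```text
time_s: 7.9
ee_pos: [0.541, 0.0316, 0.2218]
ee_rot: [179.7, -0.1, 90.4]
ft_force: [1.7, -1.8, -0.3]
width: 0.962
finger_force: 0.0
```

Call:
apply_moves(targets=[{"translation":[-4.9,0,0],"delta_rot":[0,0,0],"gripper":9},{"translation":[-4.9,0,0],"delta_rot":[0,0,0],"gripper":9},{"translation":[-4.9,0,0],"delta_rot":[0,0,0],"gripper":9},{"translation":[-4.9,0,0],"delta_rot":[0,0,0],"gripper":9},{"translation":[-4.9,0,0],"delta_rot":[0,0,0],"gripper":9},{"translation":[-4.0,0,1.0],"delta_rot":[0,0,0],"gripper":9},{"translation":[0,0,2],"delta_rot":[0,0,0],"gripper":9},{"translation":[0,0,0],"delta_rot":[0,0,0],"gripper":9}])

```text
time_s: 8.7
ee_pos: [0.5384, -0.2556, 0.1862]
ee_rot: [-179.8, -0.0, 90.0]
ft_force: [0.3, 0.4, 1.1]
width: 0.957
finger_force: 0.0
```

```bash
python3 - <<'E'
from h import *
s,c=wcap("w4"); print(s["ee_pos"],s["ee_rot"],s["ft_force"],s["width"])
g=cv2.cvtColor(c["image"],6);b=(g<60).astype(np.uint8);k,l,st,ce=cv2.connectedComponentsWithStats(b)
for i in range(1,k):
  if st[i][4]>200: print(st[i],ce[i],onz(c,ce[i][::-1],.09),"front",onz(c,(st[i][1],ce[i][0]),.09))
for k in ("can_1",):
   for d in r.pinpoint("wrist",k)[:2]: print(k,round(d["score"],2),np.round(d["position"]),onz(c,d["position"],0))
   for d in r.find_in("wrist",k)[:2]: print(k,round(d["score"],2),np.round(d["position"]),onz(c,d["position"],.06))
a=r.capture("scene")["image"];cv2.imwrite("pics/sc2.png",a)
for k in ("pan_left","pan_right","can_1"):
   for d in r.pinpoint("scene",k)[:3]: print(k,round(d["score"],2),np.round(d["position"]))
E
```

```text
[ 0.538 -0.256  0.186] [-179.808   -0.035   90.001] [0.261 0.417 1.054] 0.9572324129841197
[   0    0   91   61 4712] [44.098 27.676] [ 0.34  -0.128  0.09 ] front [ 0.344 -0.11   0.09 ]
[    0    69   640   331 70485] [233.2  290.28] [ 0.464 -0.343  0.09 ] front [ 0.476 -0.157  0.09 ]
[ 538  177  102   49 2108] [573.92 200.39] [ 0.751 -0.259  0.09 ] front [ 0.747 -0.239  0.09 ]
[ 293  226   40   41 1301] [312.301 245.765] [ 0.535 -0.3    0.09 ] front [ 0.535 -0.282  0.09 ]
can_1 0.85 [215. 314.] [ 0.535 -0.302  0.   ]
can_1 0.83 [233. 316.] [ 0.538 -0.3    0.06 ]
pan_left 0.58 [190. 296.]
pan_right 0.92 [225. 365.]
pan_right 0.38 [216. 392.]
can_1 0.97 [192. 295.]
can_1 0.87 [305. 418.]
```

Call:
apply_moves(targets=[{"translation":[-4.5,-0.3,1],"delta_rot":[0,0,0],"gripper":9},{"translation":[0,0,3.6],"delta_rot":[0,0,0],"gripper":9},{"translation":[0,0,4.0],"delta_rot":[0,0,0],"gripper":8},{"translation":[0,0,3.4],"delta_rot":[0,0,0],"gripper":6.5},{"translation":[0,0,1.8],"delta_rot":[0,0,0],"gripper":5},{"translation":[0,0,0],"delta_rot":[0,0,0],"gripper":3},{"translation":[0,0,0],"delta_rot":[0,0,0],"gripper":3},{"translation":[0,0,0],"delta_rot":[0,0,0],"gripper":3}])

```text
time_s: 9.85
ee_pos: [0.5377, -0.3005, 0.0522]
ee_rot: [179.9, 0.1, 90.1]
ft_force: [-0.7, -0.4, 1.7]
width: 0.482
finger_force: 0.5
```

Call:
apply_moves(targets=[{"translation":[0,0,0],"delta_rot":[0,0,0],"gripper":3},{"translation":[0,0,0],"delta_rot":[0,0,0],"gripper":3},{"translation":[0,0,-1],"delta_rot":[0,0,0],"gripper":3},{"translation":[0,0,-3],"delta_rot":[0,0,0],"gripper":3},{"translation":[0,0,-4.5],"delta_rot":[0,0,0],"gripper":3},{"translation":[1,0,-4],"delta_rot":[0,0,0],"gripper":3},{"translation":[3,0.3,-1],"delta_rot":[0,0,0],"gripper":3},{"translation":[3,0.4,0],"delta_rot":[0,0,0],"gripper":3}])

```text
time_s: 10.65
ee_pos: [0.5443, -0.2301, 0.1882]
ee_rot: [179.8, 0.0, 90.0]
ft_force: [0.8, 0.2, -1.5]
width: 0.431
finger_force: 14.8
```

Call:
apply_moves(targets=[{"translation":[3.5,0.4,0],"delta_rot":[0,0,0],"gripper":3},{"translation":[3.5,0.4,0],"delta_rot":[0,0,0],"gripper":3},{"translation":[3.0,0.4,0],"delta_rot":[0,0,0],"gripper":3},{"translation":[2.0,0.3,1],"delta_rot":[0,0,0],"gripper":3},{"translation":[0,0,2],"delta_rot":[0,0,0],"gripper":3},{"translation":[0,0,0.8],"delta_rot":[0,0,0],"gripper":3},{"translation":[0,0,0.4],"delta_rot":[0,0,0],"gripper":3},{"translation":[0,0,0.3],"delta_rot":[0,0,0],"gripper":3}])

```text
time_s: 11.45
ee_pos: [0.5585, -0.1108, 0.1407]
ee_rot: [180.0, 0.0, 90.1]
ft_force: [-0.8, 0.0, -0.6]
width: 0.431
finger_force: 14.9
```

```bash
python3 - <<'E'
from h import *
s=r.observe(); print(s["ee_pos"],s["ft_force"],s["torque"])
c=r.capture("side"); i=c["image"][140:260,230:410]; cv2.imwrite("pics/s2.png",cv2.resize(i,None,fx=4,fy=4))
E
```

```text
[ 0.558 -0.111  0.141] [-0.786  0.026 -0.614] [-0.053  0.264  0.007]
```

View pics/s2.png

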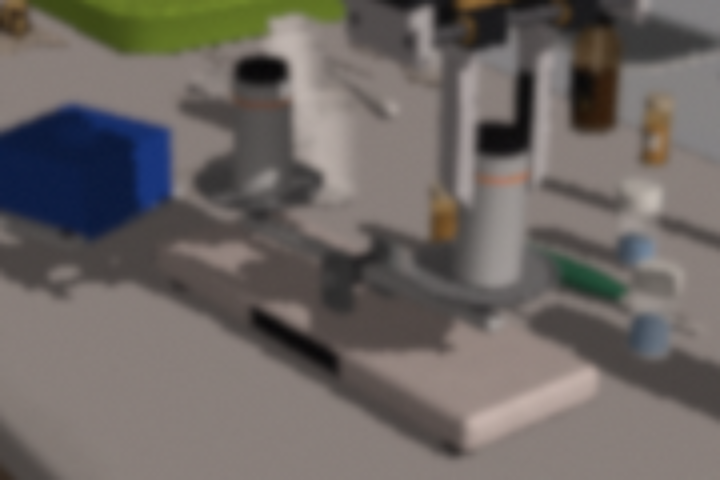

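Call:
apply_moves(targets=[{"translation":[0,0,0.3],"delta_rot":[0,0,0],"gripper":3},{"translation":[0,0,0.3],"delta_rot":[0,0,0],"gripper":3},{"translation":[0,0,0.2],"delta_rot":[0,0,0],"gripper":3},{"translation":[0,0,0],"delta_rot":[0,0,0],"gripper":3},{"translation":[0,0,0],"delta_rot":[0,0,0],"gripper":5},{"translation":[0,0,0],"delta_rot":[0,0,0],"gripper":7},{"translation":[0,0,0],"delta_rot":[0,0,0],"gripper":9},{"translation":[0,0,0],"delta_rot":[0,0,0],"gripper":9}])

```text
time_s: 12.3
ee_pos: [0.5585, -0.11, 0.1324]
ee_rot: [180.0, 0.0, 90.1]
ft_force: [0.5, -0.2, 0.2]
width: 0.735
finger_force: 0.0
```

Call:
apply_moves(targets=[{"translation":[0,0,0],"delta_rot":[0,0,0],"gripper":9},{"translation":[0,0,-2],"delta_rot":[0,0,0],"gripper":9},{"translation":[0,0,-3],"delta_rot":[0,0,0],"gripper":9},{"translation":[0,0,-3],"delta_rot":[0,0,0],"gripper":9},{"translation":[3,0,0],"delta_rot":[0,0,0],"gripper":9},{"translation":[4,0,0],"delta_rot":[0,0,0],"gripper":9},{"translation":[2,0,0],"delta_rot":[0,0,0],"gripper":9},{"translation":[0,0,0],"delta_rot":[0,0,0],"gripper":9}])

```text
time_s: 13.1
ee_pos: [0.5584, -0.0167, 0.2121]
ee_rot: [-180.0, -0.0, 90.4]
ft_force: [-0.5, -0.3, 0.3]
width: 0.957
finger_force: 0.0
```

```bash
python3 - <<'E'
from h import *
s,w=wcap("w5"); print(s["ee_pos"],s["ft_force"],s["torque"])
a=r.capture("scene");A=r.pinpoint("scene","can_1")
c=r.capture("side");B=r.pinpoint("side","can_1")
for p in A[:2]:
  for q in B[:2]: print(tri(ray(a,p["position"]),ray(c,q["position"])))
i=c["image"][140:260,230:410]; cv2.imwrite("pics/s3.png",np.hstack([cv2.resize(i,None,fx=2.2,fy=2.2),cv2.resize(w["image"],(396,264))]))
E
```

```text
[ 0.558 -0.017  0.212] [-0.483 -0.303  0.288] [-0.091  0.081 -0.03 ]
(array([ 0.559, -0.116,  0.07 ]), np.float64(0.0047219760038466965))
(array([ 0.413, -0.173,  0.227]), np.float64(0.09362249057236802))
(array([ 0.696,  0.175, -0.084]), np.float64(0.15571346177145534))
(array([0.534, 0.104, 0.087]), np.float64(0.0001628769677593497))
```

View pics/s3.png

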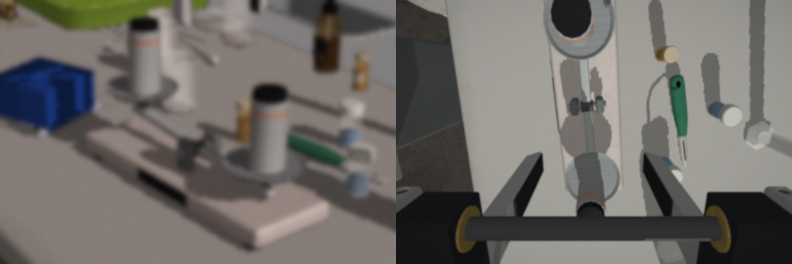

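Call:
apply_moves(targets=[{"translation":[0,0,0],"delta_rot":[0,0,0],"gripper":9},{"translation":[0,0,0],"delta_rot":[0,0,0],"gripper":9},{"translation":[0,0,0],"delta_rot":[0,0,0],"gripper":9},{"translation":[-3,0,0],"delta_rot":[0,0,0],"gripper":9},{"translation":[-4.3,0,0],"delta_rot":[0,0,0],"gripper":9},{"translation":[-2,0,0],"delta_rot":[0,0,0],"gripper":9},{"translation":[0,0,2.0],"delta_rot":[0,0,0],"gripper":9},{"translation":[0,0,2.0],"delta_rot":[0,0,0],"gripper":9}], newtons=8)

```text
time_s: 14.15
ee_pos: [0.5586, -0.114, 0.1721]
ee_rot: [179.9, 0.0, 90.0]
ft_force: [0.4, 0.6, -1.4]
width: 0.957
finger_force: 0.0
```

```bash
python3 - <<'E'
from h import *
s,c=wcap("w6"); print(s["ee_pos"],s["ee_rot"],s["ft_force"])
g=cv2.cvtColor(c["image"],6);b=(g<60).astype(np.uint8);k,l,st,ce=cv2.connectedComponentsWithStats(b)
for i in range(1,k):
  if st[i][4]>300 and 200<ce[i][0]<440: print(st[i],ce[i],onz(c,ce[i][::-1],.162),"front",onz(c,(st[i][1],ce[i][0]),.162))
E
```

```text
[ 0.559 -0.114  0.172] [179.936   0.007  90.028] [ 0.363  0.628 -1.41 ]
[293  37  24  23 343] [302.306  47.321] [ 0.552 -0.011  0.162] front [ 0.552 -0.006  0.162]
[    0   146   640   254 55683] [261.299 317.962] [ 0.525 -0.169  0.162] front [ 0.529 -0.061  0.162]
[ 284  201   60   61 2819] [313.355 231.032] [ 0.558 -0.111  0.162] front [ 0.558 -0.092  0.162]
```

Call:
apply_moves(targets=[{"translation":[0.3,0,2.5],"delta_rot":[0,0,0],"gripper":9},{"translation":[0,0,1.8],"delta_rot":[0,0,0],"gripper":7},{"translation":[0,0,0.5],"delta_rot":[0,0,0],"gripper":6},{"translation":[0,0,0],"delta_rot":[0,0,0],"gripper":5},{"translation":[0,0,0],"delta_rot":[0,0,0],"gripper":4.7},{"translation":[0,0,0],"delta_rot":[0,0,0],"gripper":4.7},{"translation":[0,0,0],"delta_rot":[0,0,0],"gripper":4.7},{"translation":[0,0,0],"delta_rot":[0,0,0],"gripper":4.7}], newtons=6)

```text
time_s: 15.0
ee_pos: [0.5587, -0.11, 0.1247]
ee_rot: [180.0, -0.0, 90.1]
ft_force: [-0.2, -0.7, 0.6]
width: 0.502
finger_force: 0.0
```

Call:
apply_moves(targets=[{"translation":[0,0,-0.05],"delta_rot":[0,0,0],"gripper":4.4},{"translation":[0,0,-0.05],"delta_rot":[0,0,0],"gripper":4.2},{"translation":[0,0,-0.05],"delta_rot":[0,0,0],"gripper":3.8},{"translation":[0,0,-0.05],"delta_rot":[0,0,0],"gripper":3.2},{"translation":[0,0,-0.05],"delta_rot":[0,0,0],"gripper":3},{"translation":[0,0,-0.05],"delta_rot":[0,0,0],"gripper":3},{"translation":[0,0,-0.1],"delta_rot":[0,0,0],"gripper":3},{"translation":[0,0,-0.1],"delta_rot":[0,0,0],"gripper":3}])

```text
time_s: 15.8
ee_pos: [0.5585, -0.11, 0.1294]
ee_rot: [180.0, 0.0, 90.1]
ft_force: [0.1, 0.7, -0.8]
width: 0.435
finger_force: 6.0
```

Call:
apply_moves(targets=[{"translation":[0,0,-0.2],"delta_rot":[0,0,0],"gripper":3},{"translation":[0,0,-0.2],"delta_rot":[0,0,0],"gripper":3},{"translation":[0,0,-0.25],"delta_rot":[0,0,0],"gripper":3},{"translation":[0,0,-0.3],"delta_rot":[0,0,0],"gripper":3},{"translation":[0,0,-0.3],"delta_rot":[0,0,0],"gripper":3},{"translation":[0,0,-0.3],"delta_rot":[0,0,0],"gripper":3},{"translation":[0,0,-0.4],"delta_rot":[0,0,0],"gripper":3},{"translation":[0,0,-1],"delta_rot":[0,0,0],"gripper":3}], newtons=8)

```text
time_s: 16.6
ee_pos: [0.5581, -0.1099, 0.1588]
ee_rot: [-179.9, 0.0, 90.1]
ft_force: [0.8, 0.5, -1.0]
width: 0.432
finger_force: 7.9
```

```bash
python3 - <<'E'
from h import *
s=r.observe(); print(s["ee_pos"],s["ft_force"],s["finger_force"],s["width"])
c=r.capture("side");i=c["image"][120:260,230:410]; 
w=r.capture("wrist")["image"]
cv2.imwrite("pics/s4.png",np.hstack([cv2.resize(i,None,fx=2,fy=2),cv2.resize(w,(400,280))]))
E
```

```text
[ 0.558 -0.11   0.159] [ 0.776  0.483 -1.033] 7.941156062297523 0.43176933027679226
```

View pics/s4.png

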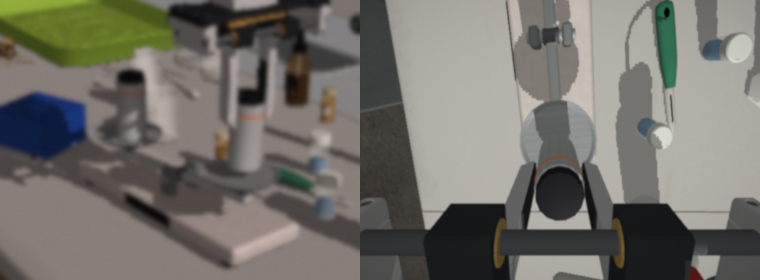

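Call:
apply_moves(targets=[{"translation":[0,0,-2],"delta_rot":[0,0,0],"gripper":3},{"translation":[0,0,-4],"delta_rot":[0,0,0],"gripper":3},{"translation":[1,-0.3,-4],"delta_rot":[0,0,0],"gripper":3},{"translation":[3,-0.5,-1.5],"delta_rot":[0,0,0],"gripper":3},{"translation":[4,-0.7,0],"delta_rot":[0,0,0],"gripper":3},{"translation":[4.5,-0.7,0],"delta_rot":[0,0,0],"gripper":3},{"translation":[4.5,-0.7,0],"delta_rot":[0,0,0],"gripper":3},{"translation":[4.5,-0.7,0],"delta_rot":[0,0,0],"gripper":3}], newtons=25)

```text
time_s: 17.5
ee_pos: [0.5214, 0.1067, 0.2741]
ee_rot: [180.0, -0.0, 90.1]
ft_force: [1.0, 0.1, -1.8]
width: 0.428
finger_force: 24.9
```

Call:
apply_moves(targets=[{"translation":[4.5,-0.7,0],"delta_rot":[0,0,0],"gripper":3},{"translation":[4.5,-0.7,0],"delta_rot":[0,0,0],"gripper":3},{"translation":[4.0,-0.7,0],"delta_rot":[0,0,0],"gripper":3},{"translation":[2,-0.2,2],"delta_rot":[0,0,0],"gripper":3},{"translation":[0,0,3],"delta_rot":[0,0,0],"gripper":3},{"translation":[0,0,3],"delta_rot":[0,0,0],"gripper":3},{"translation":[0,0,0.5],"delta_rot":[0,0,0],"gripper":3},{"translation":[0,0,0],"delta_rot":[0,0,0],"gripper":3}])

```text
time_s: 18.3
ee_pos: [0.4987, 0.2546, 0.1888]
ee_rot: [-180.0, 0.1, 90.1]
ft_force: [0.5, 0.3, -1.8]
width: 0.426
finger_force: 24.9
```

```bash
python3 - <<'E'
from h import *
s,c=wcap("w7"); print(s["ee_pos"],s["ee_rot"],s["ft_force"])
w=c["image"].astype(int)
m=((w[...,0]>100)&(w[...,2]<90)&(w[...,0]-w[...,1]>40)).astype(np.uint8)
n,l,st,ce=cv2.connectedComponentsWithStats(m);i=1+np.argmax(st[1:,4]);print(st[i])
cn=max(cv2.findContours((l==i).astype(np.uint8),0,1)[0],key=cv2.contourArea)
P=np.array([onz(c,(v,u),.06)[:2] for u,v in cn[:,0]],np.float32);print("block",cv2.minAreaRect(P))
for d in r.pinpoint("wrist","bore_mouth")[:2]: print(round(d["score"],2),np.round(d["position"]),onz(c,d["position"],.06))
g=cv2.cvtColor(c["image"],6);b=(g<50).astype(np.uint8);k,l,st,ce=cv2.connectedComponentsWithStats(b)
for i in range(1,k):
  if st[i][4]>400: print(st[i],ce[i],onz(c,ce[i][::-1],.06))
E
```

```text
[0.499 0.255 0.189] [-179.961    0.053   90.093] [ 0.453  0.344 -1.81 ]
[  243    56   145   148 10955]
block ((0.49934256076812744, 0.3017616868019104), (0.10003546625375748, 0.09976086765527725), 21.670629501342773)
0.79 [136. 318.] [0.5  0.3  0.06]
[ 294  113   48   46 1525] [317.131 136.358] [0.499 0.3   0.06 ]
[258 235  24  96 696] [269.971 286.353] [0.452 0.152 0.06 ]
[ 282  234  118   98 4778] [326.769 275.814] [0.509 0.164 0.06 ]
[    0   291   241   109 12475] [164.6   347.546] [0.339 0.079 0.06 ]
[  397   292   239   108 12201] [470.456 347.789] [0.661 0.08  0.06 ]
```

View pics/w7.png

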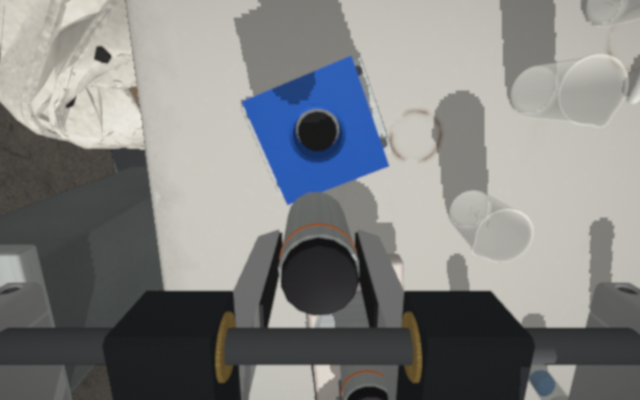

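Call:
apply_moves(targets=[{"translation":[1.5,0,0],"delta_rot":[0,0,0],"gripper":3},{"translation":[2.3,0.05,1],"delta_rot":[0,0,0],"gripper":3},{"translation":[1.0,0,2],"delta_rot":[0,0,0],"gripper":3},{"translation":[0,0,2],"delta_rot":[0,0,0],"gripper":3},{"translation":[0,0,1],"delta_rot":[0,0,0],"gripper":3},{"translation":[0,0,0.3],"delta_rot":[0,0,0],"gripper":3},{"translation":[0,0,0],"delta_rot":[0,0,0],"gripper":3},{"translation":[0,0,0],"delta_rot":[0,0,0],"gripper":3}], newtons=25)

```text
time_s: 19.2
ee_pos: [0.4997, 0.3031, 0.1268]
ee_rot: [179.9, -0.0, 90.1]
ft_force: [0.3, 0.6, -2.2]
width: 0.426
finger_force: 24.9
```

```bash
python3 - <<'E'
from h import *
s=r.observe();print(s["ee_pos"],s["ee_rot"],s["ft_force"],s["torque"],s["joint_pos"])
E
```

```text
[0.5   0.303 0.127] [179.94   -0.048  90.1  ] [ 0.296  0.629 -2.238] [-0.001  0.042  0.021] [-58.492  27.585  31.563 103.467 -17.503  53.761 -19.283]
```

Call:
apply_moves(targets=[{"translation":[-0.1,-0.05,0.3],"delta_rot":[0,0,0],"gripper":3},{"translation":[0,0,0.3],"delta_rot":[0,0,0],"gripper":3},{"translation":[0,0,0.3],"delta_rot":[0,0,0],"gripper":3},{"translation":[0,0,0.2],"delta_rot":[0,0,0],"gripper":3},{"translation":[0,0,0.2],"delta_rot":[0,0,0],"gripper":3},{"translation":[0,0,0.2],"delta_rot":[0,0,0],"gripper":3},{"translation":[0,0,0.2],"delta_rot":[0,0,0],"gripper":3},{"translation":[0,0,0],"delta_rot":[0,0,0],"gripper":3}], newtons=40)

```text
time_s: 20.0
ee_pos: [0.4989, 0.3025, 0.1092]
ee_rot: [180.0, -0.1, 90.1]
ft_force: [-1.9, 0.8, 8.7]
width: 0.418
finger_force: 39.9
```

```bash
python3 - <<'E'
from h import *
s,c=wcap("w8");print(s["ee_pos"],s["ee_rot"],s["ft_force"],s["torque"])
for n in ("w7","w8"):
  g=cv2.cvtColor(cv2.imread(f"pics/{n}.png"),6).astype(int)
  print(n,"col320 rows",g[180:320:3,320]); print(" row270 cols",g[270,272:368:3])
a=r.capture("scene");A=r.pinpoint("scene","can_1")
b=r.capture("side");B=r.pinpoint("side","can_1")
for p in A[:2]:
  for q in B[:2]:
    X,e=tri(ray(a,p["position"]),ray(b,q["position"]))
    if e<.02: print(X,e)
E
```

```text
[0.499 0.303 0.109] [179.974  -0.056  90.131] [-1.876  0.771  8.722] [ 0.044  0.686 -0.023]
w7 col320 rows [ 87  87  87  87 100 105 103 103 102 101 101 100  99  99  99 101  99  99
 113  90  19  18  29  36  36  38  38  39  40  41  41  41  43  42  44  45
  46  48  48  49  50  51  53  53  54 128 162]
 row270 cols [ 24  25 102 102  30  36  37  37  38  39  38  38  40  39  40  41  41  41
  41  41  41  42  42  42  42  41  41  40  53  68  22  22]
w8 col320 rows [ 55  45  26  25  53 101 101 100  99  99  98  98  97  97  95  98  97  97
 114  68  19  18  31  34  35  35  36  37  37  38  39  39  40  41  41  42
  44  44  46  47  47  49  50  51  52 102 125]
 row270 cols [ 23  25 102 102  31  35  34  36  36  36  37  37  38  38  38  38  39  39
  39  38  39  40  39  38  40  39  39  38  44  64  20  22]
[0.49  0.275 0.068] 0.006467323901493671
```

Call:
apply_moves(targets=[{"translation":[0,0,-0.2],"delta_rot":[0,0,0],"gripper":3},{"translation":[0,0,-0.3],"delta_rot":[0,0,0],"gripper":3},{"translation":[0.25,-0.1,0],"delta_rot":[0,0,0],"gripper":3},{"translation":[0,0,0],"delta_rot":[0,0,0],"gripper":3},{"translation":[0,0,0.2],"delta_rot":[0,0,0],"gripper":3},{"translation":[0,0,0.2],"delta_rot":[0,0,0],"gripper":3},{"translation":[0,0,0],"delta_rot":[0,0,0],"gripper":3},{"translation":[0,0,0],"delta_rot":[0,0,0],"gripper":3}])

```text
time_s: 21.05
ee_pos: [0.4976, 0.3042, 0.1096]
ee_rot: [-180.0, 0.0, 90.1]
ft_force: [0.7, -0.2, -1.9]
width: 0.423
finger_force: 39.8
```

```bash
python3 - <<'E'
from h import *
s=r.observe();print(s["ee_pos"],s["ee_rot"],s["ft_force"],s["torque"])
E
```

```text
[0.498 0.304 0.11 ] [-179.99     0.019   90.108] [ 0.652 -0.18  -1.916] [-0.044  0.085 -0.004]
```

Call:
apply_moves(targets=[{"translation":[0,0,0.1],"delta_rot":[0,0,0],"gripper":3},{"translation":[0,0,0.1],"delta_rot":[0,0,0],"gripper":3},{"translation":[0,0,0.1],"delta_rot":[0,0,0],"gripper":3},{"translation":[0,0,0],"delta_rot":[0,0,0],"gripper":3},{"translation":[0,0,0],"delta_rot":[0,0,0],"gripper":3},{"translation":[0,0,0],"delta_rot":[0,0,0],"gripper":3},{"translation":[0,0,0],"delta_rot":[0,0,0],"gripper":3},{"translation":[0,0,0],"delta_rot":[0,0,0],"gripper":3}])

```text
time_s: 21.85
ee_pos: [0.4977, 0.3044, 0.1068]
ee_rot: [180.0, 0.0, 90.1]
ft_force: [-0.3, -0.1, -1.1]
width: 0.422
finger_force: 39.8
```

```bash
python3 - <<'E'
from h import *
s=r.observe();print(s["ee_pos"],s["ee_rot"],s["ft_force"],s["torque"])
E
```

```text
[0.498 0.304 0.107] [179.996   0.004  90.114] [-0.335 -0.08  -1.115] [-0.083  0.008 -0.018]
```

Call:
apply_moves(targets=[{"translation":[0,0,0.1],"delta_rot":[0,0,0],"gripper":3},{"translation":[0,0,0.1],"delta_rot":[0,0,0],"gripper":3},{"translation":[0,0,0.1],"delta_rot":[0,0,0],"gripper":3},{"translation":[0,0,0.1],"delta_rot":[0,0,0],"gripper":3},{"translation":[0,0,0.1],"delta_rot":[0,0,0],"gripper":3},{"translation":[0,0,0],"delta_rot":[0,0,0],"gripper":3},{"translation":[0,0,0],"delta_rot":[0,0,0],"gripper":3},{"translation":[0,0,0],"delta_rot":[0,0,0],"gripper":3}])

```text
time_s: 22.65
ee_pos: [0.4977, 0.3044, 0.1018]
ee_rot: [180.0, 0.0, 90.1]
ft_force: [0.0, -0.1, -2.3]
width: 0.425
finger_force: 39.8
```

```bash
python3 - <<'E'
from h import *
s=r.observe();print(s["ee_pos"],s["ee_rot"],s["ft_force"],s["torque"])
E
```

```text
[0.498 0.304 0.102] [179.998   0.002  90.112] [ 0.024 -0.131 -2.302] [-0.048  0.106  0.045]
```

Call:
apply_moves(targets=[{"translation":[0,0,0.1],"delta_rot":[0,0,0],"gripper":3},{"translation":[0,0,0.1],"delta_rot":[0,0,0],"gripper":3},{"translation":[0,0,0.1],"delta_rot":[0,0,0],"gripper":3},{"translation":[0,0,0.1],"delta_rot":[0,0,0],"gripper":3},{"translation":[0,0,0.1],"delta_rot":[0,0,0],"gripper":3},{"translation":[0,0,0.1],"delta_rot":[0,0,0],"gripper":3},{"translation":[0,0,0],"delta_rot":[0,0,0],"gripper":3},{"translation":[0,0,0],"delta_rot":[0,0,0],"gripper":3}])

```text
time_s: 23.45
ee_pos: [0.4976, 0.3043, 0.0957]
ee_rot: [-180.0, 0.0, 90.1]
ft_force: [-0.1, -0.1, -1.5]
width: 0.427
finger_force: 39.8
```

```bash
python3 - <<'E'
from h import *
s=r.observe();print(s["ee_pos"],s["ee_rot"],s["ft_force"],s["torque"])
E
```

```text
[0.498 0.304 0.096] [-179.997    0.007   90.112] [-0.093 -0.099 -1.476] [-0.009  0.019 -0.035]
```

Call:
apply_moves(targets=[{"translation":[0,0,0.1],"delta_rot":[0,0,0],"gripper":3},{"translation":[0,0,0.1],"delta_rot":[0,0,0],"gripper":3},{"translation":[0,0,0.1],"delta_rot":[0,0,0],"gripper":3},{"translation":[0,0,0.1],"delta_rot":[0,0,0],"gripper":3},{"translation":[0,0,0.1],"delta_rot":[0,0,0],"gripper":3},{"translation":[0,0,0.1],"delta_rot":[0,0,0],"gripper":3},{"translation":[0,0,0],"delta_rot":[0,0,0],"gripper":3},{"translation":[0,0,0],"delta_rot":[0,0,0],"gripper":3}])

```text
time_s: 24.25
ee_pos: [0.4977, 0.3043, 0.0897]
ee_rot: [-180.0, 0.0, 90.1]
ft_force: [0.7, -0.1, -0.8]
width: 0.423
finger_force: 39.8
```

```bash
python3 - <<'E'
from h import *
s=r.observe();print(s["ee_pos"],s["ee_rot"],s["ft_force"],s["torque"])
E
```

```text
[0.498 0.304 0.09 ] [-179.999    0.008   90.113] [ 0.695 -0.097 -0.754] [-0.068  0.046 -0.022]
```

Call:
apply_moves(targets=[{"translation":[0,0,0.1],"delta_rot":[0,0,0],"gripper":3},{"translation":[0,0,0.1],"delta_rot":[0,0,0],"gripper":3},{"translation":[0,0,0.1],"delta_rot":[0,0,0],"gripper":3},{"translation":[0,0,0.1],"delta_rot":[0,0,0],"gripper":3},{"translation":[0,0,0],"delta_rot":[0,0,0],"gripper":3},{"translation":[0,0,0],"delta_rot":[0,0,0],"gripper":3},{"translation":[0,0,0],"delta_rot":[0,0,0],"gripper":3},{"translation":[0,0,0],"delta_rot":[0,0,0],"gripper":3}])

```text
time_s: 25.05
ee_pos: [0.4977, 0.3044, 0.0858]
ee_rot: [180.0, 0.0, 90.1]
ft_force: [-1.6, 0.4, 2.6]
width: 0.419
finger_force: 39.9
```

```bash
python3 - <<'E'
from h import *
s=r.observe();print(s["ee_pos"],s["ee_rot"],s["ft_force"],s["torque"])
E
```

```text
[0.498 0.304 0.086] [179.995   0.001  90.115] [-1.627  0.377  2.565] [-0.089  0.303 -0.036]
```

Call:
apply_moves(targets=[{"translation":[0,0,0.1],"delta_rot":[0,0,0],"gripper":3},{"translation":[0,0,0.1],"delta_rot":[0,0,0],"gripper":3},{"translation":[0,0,0.1],"delta_rot":[0,0,0],"gripper":3},{"translation":[0,0,0],"delta_rot":[0,0,0],"gripper":3},{"translation":[0,0,0],"delta_rot":[0,0,0],"gripper":3},{"translation":[0,0,0],"delta_rot":[0,0,0],"gripper":3},{"translation":[0,0,0],"delta_rot":[0,0,0],"gripper":3},{"translation":[0,0,0],"delta_rot":[0,0,0],"gripper":3}])

```text
time_s: 25.85
ee_pos: [0.4977, 0.3043, 0.0828]
ee_rot: [180.0, 0.0, 90.1]
ft_force: [0.5, -0.3, 3.0]
width: 0.426
finger_force: 39.9
```

```bash
python3 - <<'E'
from h import *
s=r.observe();print(s["ee_pos"],s["ee_rot"],s["ft_force"],s["torque"])
E
```

```text
[0.498 0.304 0.083] [179.996   0.004  90.112] [ 0.457 -0.298  2.981] [-0.033  0.091  0.006]
```

Call:
apply_moves(targets=[{"translation":[0,0,0.1],"delta_rot":[0,0,0],"gripper":3},{"translation":[0,0,0.1],"delta_rot":[0,0,0],"gripper":3},{"translation":[0,0,0.1],"delta_rot":[0,0,0],"gripper":3},{"translation":[0,0,0],"delta_rot":[0,0,0],"gripper":3},{"translation":[0,0,0],"delta_rot":[0,0,0],"gripper":3},{"translation":[0,0,0],"delta_rot":[0,0,0],"gripper":3},{"translation":[0,0,0],"delta_rot":[0,0,0],"gripper":3},{"translation":[0,0,0],"delta_rot":[0,0,0],"gripper":3}])

```text
time_s: 26.65
ee_pos: [0.4976, 0.3044, 0.0797]
ee_rot: [-180.0, 0.0, 90.1]
ft_force: [-0.9, -0.1, 2.8]
width: 0.427
finger_force: 39.9
```

```bash
python3 - <<'E'
from h import *
s=r.observe();print(s["ee_pos"],s["ee_rot"],s["ft_force"],s["torque"])
E
```

```text
[0.498 0.304 0.08 ] [-179.998    0.005   90.114] [-0.89  -0.057  2.753] [-0.034  0.141 -0.07 ]
```

Call:
apply_moves(targets=[{"translation":[0,0,0.1],"delta_rot":[0,0,0],"gripper":3},{"translation":[0,0,0.1],"delta_rot":[0,0,0],"gripper":3},{"translation":[0,0,0],"delta_rot":[0,0,0],"gripper":3},{"translation":[0,0,0],"delta_rot":[0,0,0],"gripper":3},{"translation":[0,0,0],"delta_rot":[0,0,0],"gripper":3},{"translation":[0,0,0],"delta_rot":[0,0,0],"gripper":3},{"translation":[0,0,0],"delta_rot":[0,0,0],"gripper":3},{"translation":[0,0,0],"delta_rot":[0,0,0],"gripper":3}])

```text
time_s: 27.45
ee_pos: [0.4977, 0.3044, 0.0777]
ee_rot: [-180.0, 0.0, 90.1]
ft_force: [-0.5, 0.0, 2.2]
width: 0.428
finger_force: 39.9
```

```bash
python3 - <<'E'
from h import *
s=r.observe();print(s["ee_pos"],s["ee_rot"],s["ft_force"],s["torque"])
E
```

```text
[0.498 0.304 0.078] [-180.       0.005   90.113] [-0.483  0.012  2.217] [-0.019  0.076 -0.022]
```

Call:
apply_moves(targets=[{"translation":[0,0,0.1],"delta_rot":[0,0,0],"gripper":3},{"translation":[0,0,0.05],"delta_rot":[0,0,0],"gripper":3},{"translation":[0,0,0],"delta_rot":[0,0,0],"gripper":3},{"translation":[0,0,0],"delta_rot":[0,0,0],"gripper":3},{"translation":[0,0,0],"delta_rot":[0,0,0],"gripper":3},{"translation":[0,0,0],"delta_rot":[0,0,0],"gripper":3},{"translation":[0,0,0],"delta_rot":[0,0,0],"gripper":3},{"translation":[0,0,0],"delta_rot":[0,0,0],"gripper":3}])

```text
time_s: 28.25
ee_pos: [0.4977, 0.3045, 0.0766]
ee_rot: [180.0, -0.0, 90.1]
ft_force: [-2.2, -0.3, 9.8]
width: 0.425
finger_force: 39.9
```

```bash
python3 - <<'E'
from h import *
s,c=wcap("w9");print(s["ee_pos"],s["ee_rot"],s["ft_force"],s["torque"])
for n in ("w7","w8","w9"):
  g=cv2.cvtColor(cv2.imread(f"pics/{n}.png"),6).astype(int)
  print(n,g[230:250,320],g[308:322,320])
E
```

```text
[0.498 0.304 0.077] [179.998  -0.018  90.116] [-2.196 -0.264  9.843] [-0.187  0.657 -0.022]
w7 [100  99 100 104 113 120 114  90  54  26  19  19  20  18  19  24  29  34
  36  36] [ 53  53  54  54  54  59  87 128 154 163 162 163 163 164]
w8 [ 96  97  98 104 114 115  99  68  36  21  19  17  19  18  22  27  31  35
  35  34] [ 50  51  51  51  52  55  75 102 119 125 125 126 126 125]
w9 [100  99 100 103 113 119 114  89  54  28  21  19  20  19  19  23  29  33
  36  35] [ 53  53  53  54  53  55  72 100 121 128 128 128 129 128]
```

Call:
apply_moves(targets=[{"translation":[0,0,0.05],"delta_rot":[0,0,0],"gripper":3},{"translation":[0,0,0],"delta_rot":[0,0,0],"gripper":3},{"translation":[0,0,0],"delta_rot":[0,0,0],"gripper":3},{"translation":[0,0,0],"delta_rot":[0,0,0],"gripper":3},{"translation":[0,0,0],"delta_rot":[0,0,0],"gripper":3},{"translation":[0,0,0],"delta_rot":[0,0,0],"gripper":3},{"translation":[0,0,0],"delta_rot":[0,0,0],"gripper":3},{"translation":[0,0,0],"delta_rot":[0,0,0],"gripper":3}])

```text
time_s: 29.1
ee_pos: [0.4977, 0.3045, 0.0762]
ee_rot: [180.0, -0.0, 90.1]
ft_force: [-4.1, -0.5, 13.3]
width: 0.422
finger_force: 40.0
```

```bash
python3 - <<'E'
from h import *
for _ in range(3):
  s=r.observe();print(s["ee_pos"],s["ft_force"],s["torque"]);r.capture("side")
E
```

```text
[0.498 0.305 0.076] [-4.06  -0.453 13.289] [-0.278  0.874  0.037]
[0.498 0.305 0.076] [-3.213 -0.509 11.566] [-0.257  0.917 -0.031]
[0.498 0.305 0.076] [-2.188 -0.093 12.511] [-0.234  0.958 -0.015]
```

Call:
apply_moves(targets=[{"translation":[0,0,0.03],"delta_rot":[0,0,0],"gripper":3},{"translation":[0,0,0],"delta_rot":[0,0,0],"gripper":3},{"translation":[0,0,0],"delta_rot":[0,0,0],"gripper":3},{"translation":[0,0,0],"delta_rot":[0,0,0],"gripper":3},{"translation":[0,0,0],"delta_rot":[0,0,0],"gripper":3},{"translation":[0,0,0],"delta_rot":[0,0,0],"gripper":3},{"translation":[0,0,0],"delta_rot":[0,0,0],"gripper":3},{"translation":[0,0,0],"delta_rot":[0,0,0],"gripper":3}])

```text
time_s: 30.05
ee_pos: [0.4977, 0.3046, 0.076]
ee_rot: [180.0, -0.0, 90.1]
ft_force: [-5.3, -1.0, 14.7]
width: 0.424
finger_force: 40.0
```

```bash
python3 - <<'E'
from h import *
for _ in range(3):
  s=r.observe();print(s["ee_pos"],s["ft_force"],s["torque"]);r.capture("side")
E
```

```text
[0.498 0.305 0.076] [-5.286 -1.033 14.662] [-0.29   1.028 -0.011]
[0.498 0.305 0.076] [-3.041 -0.898 14.476] [-0.326  1.07   0.001]
[0.498 0.305 0.076] [-3.913 -0.297 13.954] [-0.289  1.074  0.035]
```

Call:
apply_moves(targets=[{"translation":[0,0,-0.05],"delta_rot":[0,0,0],"gripper":3},{"translation":[0,0,-0.05],"delta_rot":[0,0,0],"gripper":3},{"translation":[0,0,0],"delta_rot":[0,0,0],"gripper":3},{"translation":[0,0,0],"delta_rot":[0,0,0],"gripper":4.6},{"translation":[0,0,0],"delta_rot":[0,0,0],"gripper":6},{"translation":[0,0,0],"delta_rot":[0,0,0],"gripper":8},{"translation":[0,0,0],"delta_rot":[0,0,0],"gripper":9},{"translation":[0,0,0],"delta_rot":[0,0,0],"gripper":9}], newtons=15)

```text
time_s: 31.0
ee_pos: [0.4976, 0.3043, 0.0764]
ee_rot: [-180.0, 0.0, 90.1]
ft_force: [-0.5, 0.2, 0.2]
width: 0.795
finger_force: 0.0
```

Call:
apply_moves(targets=[{"translation":[0,0,-1],"delta_rot":[0,0,0],"gripper":9},{"translation":[0,0,-2],"delta_rot":[0,0,0],"gripper":9},{"translation":[0,0,-4],"delta_rot":[0,0,0],"gripper":9},{"translation":[0,0,-4],"delta_rot":[0,0,0],"gripper":9},{"translation":[0,0,-4],"delta_rot":[0,0,0],"gripper":9},{"translation":[0,0,-2],"delta_rot":[0,0,0],"gripper":9},{"translation":[0,0,0],"delta_rot":[0,0,0],"gripper":9},{"translation":[0,0,0],"delta_rot":[0,0,0],"gripper":9}])

```text
time_s: 31.8
ee_pos: [0.4976, 0.3043, 0.2468]
ee_rot: [180.0, -0.0, 90.1]
ft_force: [0.3, 0.6, 0.7]
width: 0.957
finger_force: 0.0
```

```bash
python3 - <<'E'
from h import *
s,w=wcap("w10"); print(s["ee_pos"],s["ft_force"],s["width"])
a=r.capture("scene");b=r.capture("side")
for k in ("can_1","vial","pot","beaker"):
  A=[p for p in r.pinpoint("scene",k) if p["score"]>.3];B=[p for p in r.pinpoint("side",k) if p["score"]>.3]
  for p in A[:3]:
    for q in B[:3]:
      X,e=tri(ray(a,p["position"]),ray(b,q["position"]))
      if e<.015: print(k,X,round(e,4))
  for p in r.pinpoint("wrist",k)[:2]: print("w",k,round(p["score"],2),np.round(p["position"]),onz(w,p["position"],.02))
E
```

```text
[0.498 0.304 0.247] [0.307 0.639 0.704] 0.9568606605281739
can_1 [0.533 0.095 0.069] 0.0078
can_1 [0.487 0.28  0.04 ] 0.0039
w can_1 0.83 [170. 317.] [0.498 0.3   0.02 ]
beaker [0.652 0.203 0.015] 0.0033
w beaker 0.75 [232. 444.] [0.658 0.221 0.02 ]
```

```bash
python3 -c "
from plant import r
print(r.sign_off())"
```

```text
the job is handed in; nothing more can be done
None
```

The job is handed in, with no score returned: the heavier can (right pan) stands in the carrier bore, pressed onto its stop and held at about 16 N for more than 0.5 s; the lighter can is on the left pan, and the arm was not driven near the vial, pot or beaker (final positions not all re-measured).

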